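Tighten the ratchet clamp on the purple carabiner

TASK

On the inspection bench stand two identical clamp stands, each with a yellow wing knob on top. Turn the knob of the stand that holds the purple carabiner clockwise until its screw is home and the ratchet slips a few clicks, then let go, leaving it tight. Leave the knob of the other stand, which holds the steel triangle maillon, as it is.

Things in the scene. Friction and masses are not known exactly. Their poses are not given: they have to be found in the camera images.
- hms_knob (a point): Yellow bar knob, 50 long, 14 thick, 36 mm tall, on the grey stand that clamps the purple pear-shaped HMS carabiner (112 x 72 mm). Point: middle of the bar, on its vertical turning axis, 144 mm above the bench, bar top 18 mm higher. x along the bar, y across it, z up; turns with it. 26 mm below: a 44 mm disc; 34 mm below: the stand's arm. Space beside the bar is free. Stand is fixed to the bench.
- hms_screw (a joint): Angle (rad) of the clamp screw under that knob; grows clockwise seen from above, lowering the foot 5 mm per rad. 0.9 is home: foot on the carabiner, hard stop. Starts at 0.1 to 0.45, turns with 0.04 N m, stays where left.
- hms_slip (a joint): Angle (rad) the knob has slipped clockwise past its screw; 0 at start. Both turn as one until the screw is home, then the knob slips on at a steady 0.15 N m, a click per 0.05 rad, no end stop; stays where left. Turned back, it takes the screw along and loosens it. One clockwise turn of 70 to 85 degrees in one grasp is enough from any start.
- maillon_knob_end (a point): Point on the knob of the other, identical stand, which clamps a bare steel triangle maillon (80 x 75 mm): on the bar, 18 mm from its turning axis, 144 mm above the bench; x points outwards along the bar. Leave alone. The two stands may change sides.
Not all that is in view belongs to the job. Leave any brown look-alike of the part that bears hms_knob alone.

How it is judged:
At the end, for the whole second after the job is handed in: The screw of the stand that holds the purple carabiner is home (0.83 rad or more, home is 0.9), its knob has slipped at least 0.1 rad (two clicks) past the screw, and both are at rest (value of joint hms_screw above 0.83 rad and value of joint hms_slip above 0.1 rad and velocity of joint hms_screw between -0.1 and 0.1 rad/s and velocity of joint hms_slip between -0.1 and 0.1 rad/s); the robot touches nothing.
It fails at once if the knob of the other stand, which holds the steel maillon, was turned (its end moved by more than 5 mm, about 16 degrees) (distance of maillon_knob_end from where it was at the start of the episode above 0.005 m).
It also fails if it takes over 32 s, if anything falls off the work surface, if the arm or the gripper's body presses on something with over 40 N, if the wrist force passes 120 N, or if a joint passes its speed limit or range.

ROBOT

A 7-joint arm with a two-finger parallel gripper is mounted at the origin on the work surface. World frame = base frame: x ahead of the robot, y to its left, z up, the work surface at z = 0. Lengths are in m, angles in rad, forces in N, time in s.
With the tool pointing down it reaches from about 0.4 to 0.85 m from the base axis. Payload 10.4 kg.
Tool frame: the origin (TCP) lies midway between the tips of the shut fingers; the grasp point (between the pads) lies 19 mm behind it; y points along the fingers, x is the direction in which the jaws open and shut, and the axes are right-handed (so a half turn about y gives the same grasp; the last joint's range is limited). The gripper opens to 87 mm and grips with 3 to 60 N. Pads are 19 mm wide; open, the fingers measure 117 mm over their backs; the gripper's body (75 mm by 190 mm) begins 51 mm behind the grasp point.
Start: joints at [-1.346, 0.332, -0.065, 1.46, 0.022, 1.35, -0.088], TCP at [0.153, 0.606, 0.223] pointing down, gripper open.
Joint ranges: [-2.6, 2.6], [-0.5, 2.12], [-1.47, 1.34], [0.16, 2.42], [-1.27, 4.41], [0.06, 2.06], [-2.6, 2.6]. Speed limits (rad/s): [2.22, 2.22, 2.79, 2.79, 3.14, 3.14, 3.14].

INTERFACE

Orientations are given as a unit quaternion [x, y, z, w].
In Python, from bench import * gives the robot as it stands.
- The arm moves only by the tool jog_arm, never from a script. Its argument "commands" is a list of rows, each an object with "translation": the shift along the world's x, y, z in mm, a list of three; "twist": the turn about the world's z in rad. A call has 1 to 20 rows; each row shifts and turns the commanded pose from where the row before left it; what a row does not reach is not made up. A row lasts 1/10 s, in which the tool goes at most 50 mm and 8.59 degrees, less where a joint would pass 70% of its speed; a pose out of reach is approached as far as the arm can. A call is refused whole if a number of a shift passes 50 or a number of a turn 0.15, either way. A call with a gripper value outside its range is refused whole. "grip" is the closure, from 0 (fully open) to 1 (shut), set as the call begins (left out, the last holds). The fingers move at their own pace and stop on an object; "grip_force" is the grip in N (left out, the last holds). Time passes only in rows, so rows that do not move let the fingers close. It gives the time, the measured TCP pose, the force and the opening at its end, in the units of the state.
- read_state(): the state, without advancing time (a new reading comes with each control period).
- camera(name): name is "side" or "top"; returns a dict with "img" (384x512x3 uint8, red, green, blue), "fx", "fy", "cx", "cy" (pixels), "dist" ([k1, k2, p1, p2, k3] as OpenCV has them; the pictures are not rectified), "cam_to_world" (4x4, takes a point from camera to world coordinates). Camera axes: x right, y down, z forward; pixel columns grow to the right and rows downward; lengths in m; the calibration is good to about 2 mm. A picture is of the moment at which its call begins. There is no depth.
- close_job(): hands the job in, once; it reports no verdict.
The state is a dict: "time": time; "joint_positions": joint angles; "joint_vel": joint speeds; "joint_torque": joint torques, N m; "ee_pos": TCP position; "eef_rot": TCP orientation; "ft_force": force on the tool from outside, world axes, zero at the start; "torque": the same for the moment, N m; "width": finger opening in m.
Only numpy, scipy, OpenCV 4.12 (cv2) and the standard library are available. Lean on these libraries where they do the work, as an engineer would, in place of code of your own. Each camera call takes 0.05 s, during which the arm holds its last target.

## Working session

There is one attempt and no reset: what is moved stays moved. The work goes in short steps, Python scripts to look and compute and a tool call to move; the robot and the scene stay as the last step left them, time stands still between calls to the robot, and variables do not carry over. Pictures are saved under pics/ and viewed, and the job is handed in when it is done.

Besides the shell and the picture viewer there is one more tool, called after "Request:" as a command line: name --argument value ..., lists and objects as JSON in quotes. jog_arm: Moves the arm, as the interface text tells. Its arguments: {"type":"object","properties":{"commands":{"type":"array"},"grip":{"type":"number"},"grip_force":{"type":"number"}},"required":["commands"]}

```bash
mkdir -p pics; cat > h.py <<'E'
from bench import *
import cv2,numpy as np
def K(c): return np.array([[c['fx'],0,c['cx']],[0,c['fy'],c['cy']],[0,0,1.]])
def ray(c,uv):
    p=cv2.undistortPoints(np.array([[uv]],float),K(c),np.array(c['dist'],float))[0,0]
    T=np.array(c['cam_to_world']); return T[:3,3],T[:3,:3]@np.array([p[0],p[1],1])
def onz(c,uv,z):
    o,d=ray(c,uv); return o+d*(z-o[2])/d[2]
def save(c,n,crop=None,s=1):
    im=c['img'][...,::-1]
    if crop: x0,y0,x1,y1=crop; im=im[y0:y1,x0:x1]
    cv2.imwrite('pics/'+n,cv2.resize(im,None,fx=s,fy=s,interpolation=cv2.INTER_CUBIC))
E
python3 - <<'E'
from h import *
import pickle
for n in('top','side'):
    c=camera(n); save(c,n+'0.png',s=1.5); pickle.dump(c,open(n+'.pkl','wb')); print(np.array(c['cam_to_world']).round(3),c['fx'])
s=read_state(); print(s)
E
```

```text
[[ 0.012 -0.978  0.207  0.257]
 [-1.    -0.011  0.006  0.077]
 [-0.004 -0.207 -0.978  1.214]
 [ 0.     0.     0.     1.   ]] 427.6712222810471
[[-0.931 -0.241  0.276  0.252]
 [-0.366  0.591 -0.719  0.658]
 [ 0.01  -0.77  -0.638  0.63 ]
 [ 0.     0.     0.     1.   ]] 354.54477110412523
{'time': 0.1, 'joint_positions': array([-1.3456141 ,  0.33282479, -0.06467206,  1.46084603,  0.02160968,
        1.34990314, -0.08851894]), 'joint_vel': array([ 0.0003123 , -0.00230256,  0.00052363, -0.00319606,  0.00190785,
       -0.00184326, -0.00097884]), 'joint_torque': array([ 1.19663509e-03, -6.24539638e+01,  2.43509287e-02, -3.90718639e+01,
       -6.14207634e-02,  3.65872588e-02,  3.68616634e-05]), 'ee_pos': array([0.15322273, 0.60557318, 0.22182877]), 'eef_rot': array([ 0.55826002,  0.43403202, -0.43471516, -0.55766002]), 'ft_force': array([ 0.47708387, -1.14674034, -0.29865855]), 'torque': array([0.02472189, 0.01188452, 0.01431852]), 'width': 0.08724579179182115}
```

View pics/top0.png

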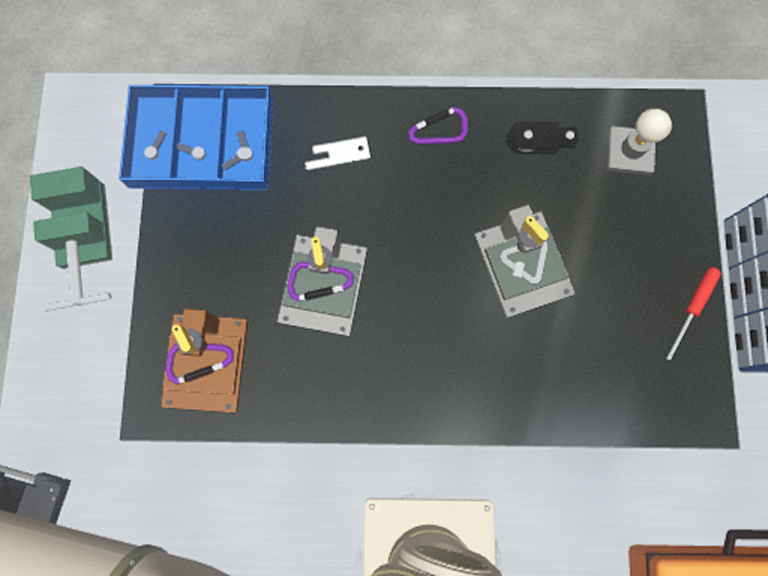

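View pics/side0.png

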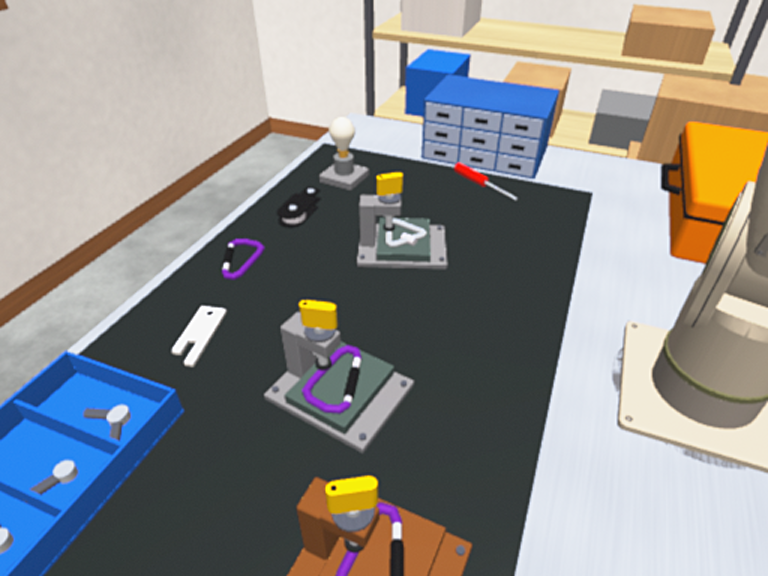

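```bash
python3 - <<'E'
from h import *
import pickle
t=pickle.load(open('top.pkl','rb'));s=pickle.load(open('side.pkl','rb'))
a=t['img'][140:230,180:250][...,::-1];b=s['img'][185:300,170:280][...,::-1]
cv2.imwrite('pics/crop.png',np.hstack([cv2.resize(a,(400,514),interpolation=2),cv2.resize(b,(390,408),interpolation=2)[:,:].copy() if 0 else cv2.copyMakeBorder(cv2.resize(b,(390,408),interpolation=2),0,106,0,0,0)]))
def mask(c,r):
    h=cv2.cvtColor(c['img'],cv2.COLOR_RGB2HSV); m=cv2.inRange(h,(20,140,90),(34,255,255)); o=np.zeros_like(m); x0,y0,x1,y1=r;o[y0:y1,x0:x1]=m[y0:y1,x0:x1]; return o,h
for c,r in((t,(195,145,230,185)),(s,(190,190,235,225))):
    m,h=mask(c,r); cn=max(cv2.findContours(m,0,1)[0],key=cv2.contourArea)
    M=cv2.moments(m,True); print(M['m00'],M['m10']/M['m00'],M['m01']/M['m00'],cv2.minAreaRect(cn),cv2.boundingRect(cn))
    # bright top face
    ys,xs=np.nonzero(m); 
    for y in range(ys.min(),ys.max()+1): print(y,[(int(x),int(h[y,x,2])) for x in xs[ys==y]][::1] if c is t else '')if c is t else None
    if c is t: tc=(M['m10']/M['m00'],M['m01']/M['m00'])
    else: sc=(M['m10']/M['m00'],M['m01']/M['m00'])
print(onz(t,tc,.162),onz(t,tc,.15),onz(s,sc,.144),onz(s,sc,.15))
E
```

```text
16.0 212.875 173.375 ((213.86001586914062, 175.9800262451172), (3.4000000953674316, 5.400000095367432), 53.13010025024414) (211, 173, 5, 6)
160 [(209, 195)]
161 [(208, 250), (211, 201)]
162 []
163 []
164 []
165 []
166 []
167 []
168 []
169 []
170 []
171 []
172 []
173 [(215, 197)]
174 [(215, 202)]
175 [(215, 160)]
176 [(211, 189), (214, 190), (215, 130)]
177 [(212, 145), (213, 138), (214, 140), (215, 136)]
178 [(212, 146), (213, 145), (214, 142)]
430.0 212.0279069767442 208.9418604651163 ((211.5, 209.5), (19.0, 25.0), 90.0) (199, 200, 26, 20)
[0.51683651 0.19373622 0.162     ] [0.51979658 0.195069   0.15      ] [0.53381328 0.19820726 0.144     ] [0.53033417 0.20388214 0.15      ]
```

View pics/crop.png

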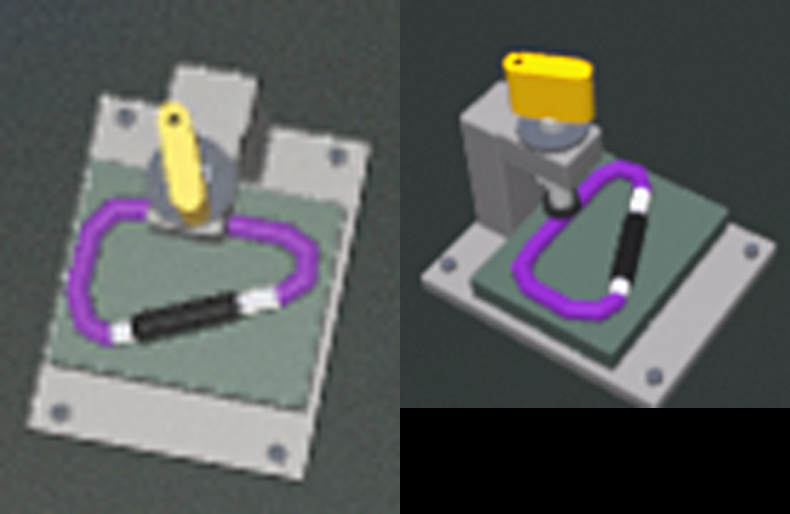

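The crop shows the grey stand with the purple carabiner. Three knobs could be mistaken for the target, given in top-view pixels: brown stand (123,225), which is the look-alike; grey stand with purple carabiner (212,167), my choice; grey stand with maillon (357,153), to leave alone. I'll measure the bar's top face next.

```bash
python3 - <<'E'
from h import *
import pickle
t=pickle.load(open('top.pkl','rb'));s=pickle.load(open('side.pkl','rb'))
def face(c,r,z,lo,hi,name):
    x0,y0,x1,y1=r
    im=c['img'][y0:y1,x0:x1]; k=8
    im=cv2.resize(im,None,fx=k,fy=k,interpolation=cv2.INTER_CUBIC)
    h=cv2.cvtColor(im,cv2.COLOR_RGB2HSV); m=cv2.inRange(h,lo,hi)
    m=cv2.morphologyEx(m,cv2.MORPH_CLOSE,np.ones((13,13)))
    cn=max(cv2.findContours(m,0,1)[0],key=cv2.contourArea)
    v=im[...,::-1].copy();cv2.drawContours(v,[cn],-1,(0,0,255),1);cv2.imwrite('pics/'+name,v)
    P=np.array([onz(c,((p[0]+.5)/k-.5+x0,(p[1]+.5)/k-.5+y0),z)[:2]*1000 for p in cn[:,0]],np.float32)
    R=cv2.minAreaRect(P); b=cv2.boxPoints(R); print(name,R); 
    e=[b[1]-b[0],b[2]-b[1]]; e=max(e,key=np.linalg.norm); print('bar yaw deg',np.degrees(np.arctan2(e[1],e[0])))
face(t,(195,145,230,190),.162,(18,70,212),(36,255,255),'ft.png')
face(t,(195,145,230,190),.15,(15,70,100),(36,255,255),'fall.png')
face(s,(190,190,235,230),.162,(20,140,228),(36,255,255),'fs.png')
E
cd pics; python3 -c "
import cv2,numpy as np
a=[cv2.resize(cv2.imread(f),(260,340)) for f in('ft.png','fall.png','fs.png')];cv2.imwrite('f3.png',np.hstack(a))"
```

```text
ft.png ((533.8289794921875, 198.89840698242188), (50.52588653564453, 14.93492317199707), 11.81588077545166)
bar yaw deg 11.815876
fall.png ((533.8370971679688, 199.2642364501953), (60.03521728515625, 17.76146125793457), 12.21585750579834)
bar yaw deg 12.215842
fs.png ((532.8541259765625, 200.76589965820312), (49.480926513671875, 17.014795303344727), 12.799235343933105)
bar yaw deg 12.79924
```

View pics/f3.png

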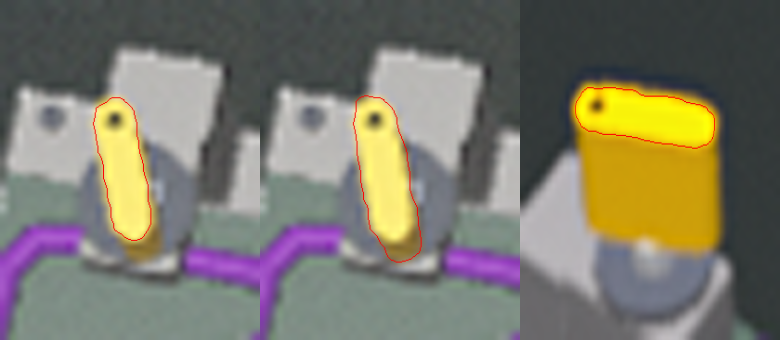

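```bash
python3 - <<'E'
from h import *
from scipy.spatial.transform import Rotation as R
s=read_state(); m=R.from_quat(s['eef_rot']).as_matrix(); print(m.round(3)); y=np.degrees(np.arctan2(m[1,0],m[0,0])); print('yaw x',y,np.degrees(s['joint_positions']).round(1), s['time'])
for t in(102.2,-77.8): 
    d=(t-y+180)%360-180; print(t,'turn',d,np.radians(d))
print(np.array([533.5,199.5])-s['ee_pos'][:2]*1000)
E
```

```text
[[ 0.245 -0.    -0.969]
 [ 0.969 -0.001  0.245]
 [-0.001 -1.    -0.   ]]
yaw x 75.80173201055311 [-77.1  19.1  -3.7  83.7   1.2  77.3  -5.1] 0.1
102.2 turn 26.39826798944688 0.46073669323967176
-77.8 turn -153.60173201055312 -2.6808559603501214
[ 380.27726862 -406.0731803 ]
```

Request:
jog_arm --commands '[{"translation": [19,-20,1],"twist": 0.023},{"translation": [19,-20,1],"twist": 0.023},{"translation": [19,-20,1],"twist": 0.023},{"translation": [19,-20,1],"twist": 0.023},{"translation": [19,-20,1],"twist": 0.023},{"translation": [19,-20,0],"twist": 0.023},{"translation": [19,-20,0],"twist": 0.023},{"translation": [19,-20,0],"twist": 0.023},{"translation": [19,-20,0],"twist": 0.023},{"translation": [19,-20,0],"twist": 0.023},{"translation": [19,-20,0],"twist": 0.023},{"translation": [19,-20,0],"twist": 0.023},{"translation": [19,-20,0],"twist": 0.023},{"translation": [19,-20,0],"twist": 0.023},{"translation": [19,-20,0],"twist": 0.023},{"translation": [19,-20,0],"twist": 0.023},{"translation": [19,-20,0],"twist": 0.023},{"translation": [19,-20,0],"twist": 0.023},{"translation": [19,-23,0],"twist": 0.023},{"translation": [19,-23,0],"twist": 0.023}]' --grip 0

```text
time: 2.1
ee_pos: [0.5337, 0.199, 0.2272]
eef_rot: [-0.444, -0.55, 0.551, 0.444]
ft_force: [0.7, 0.3, 0.5]
width: 0.087
```

Request:
jog_arm --commands '[{"translation": [0,0,0],"twist": 0},{"translation": [0,0,0],"twist": 0},{"translation": [0,0,0],"twist": 0}]'

```text
time: 2.4
ee_pos: [0.5326, 0.201, 0.2273]
eef_rot: [-0.444, -0.55, 0.55, 0.444]
ft_force: [-0.6, -0.1, 0.6]
width: 0.0868
```

```bash
python3 - <<'E'
from h import *
from scipy.spatial.transform import Rotation as R
s=read_state(); m=R.from_quat(s['eef_rot']).as_matrix(); print('yaw x',np.degrees(np.arctan2(m[1,0],m[0,0])),np.degrees(s['joint_positions']).round(1), s['time'],s['ee_pos'],s['ft_force'])
c=camera('side'); save(c,'side1.png',(120,100,340,320),2.5)
E
```

```text
yaw x 102.22580146893 [-39.1  11.7  16.   92.9  -3.4  75.9  79.7] 2.4 [0.53259142 0.20100517 0.22733916] [-0.58587164 -0.09392891  0.62884833]
```

View pics/side1.png

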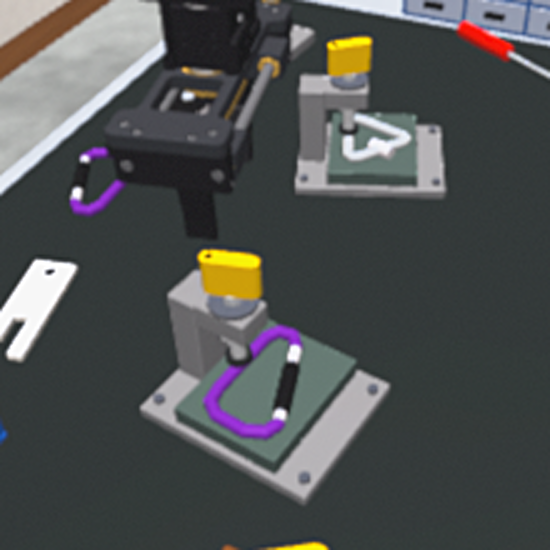

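The gripper is above the knob, at about pixel (230,275) in the crop, with its jaws across the bar. Next I descend.

Request:
jog_arm --commands '[{"translation": [1,-1,-10],"twist": 0},{"translation": [0,0,-10],"twist": 0},{"translation": [0,0,-10],"twist": 0},{"translation": [0,0,-10],"twist": 0},{"translation": [0,0,-10],"twist": 0},{"translation": [0,0,-10],"twist": 0},{"translation": [0,0,-10],"twist": 0},{"translation": [0,0,-10],"twist": 0},{"translation": [0,0,-10],"twist": 0},{"translation": [0,0,-7],"twist": 0},{"translation": [0,0,0],"twist": 0},{"translation": [0,0,0],"twist": 0}]'

```text
time: 3.65
ee_pos: [0.5344, 0.1989, 0.1307]
eef_rot: [0.444, 0.55, -0.55, -0.444]
ft_force: [0.2, 1.0, 0.1]
width: 0.0869
```

```bash
python3 - <<'E'
from h import *
c=camera('side'); save(c,'side2.png',(150,120,280,290),3.3)
E
```

```text
(no output)
```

View pics/side2.png

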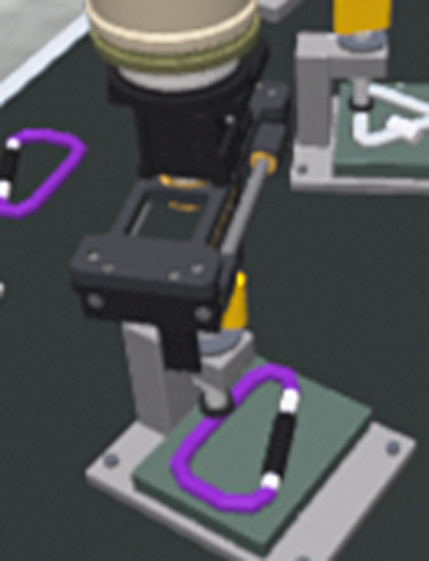

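The fingers straddle the bar, whose end shows at crop pixel (235,300), with no contact force. Now I close the gripper.

Request:
jog_arm --commands '[{"translation": [0,0,0],"twist": 0},{"translation": [0,0,0],"twist": 0},{"translation": [0,0,0],"twist": 0},{"translation": [0,0,0],"twist": 0},{"translation": [0,0,0],"twist": 0},{"translation": [0,0,0],"twist": 0},{"translation": [0,0,0],"twist": 0},{"translation": [0,0,0],"twist": 0},{"translation": [0,0,0],"twist": 0},{"translation": [0,0,0],"twist": 0}]' --grip 1 --grip_force 40

```text
time: 4.7
ee_pos: [0.5343, 0.199, 0.1306]
eef_rot: [0.444, 0.55, -0.55, -0.444]
ft_force: [0.0, -0.7, 0.6]
width: 0.0149
```

Request:
jog_arm --commands '[{"translation": [0,0,0],"twist": -0.08},{"translation": [0,0,0],"twist": -0.08},{"translation": [0,0,0],"twist": -0.08},{"translation": [0,0,0],"twist": -0.08},{"translation": [0,0,0],"twist": -0.08}]'

```text
time: 5.2
ee_pos: [0.5342, 0.1989, 0.1306]
eef_rot: [-0.545, -0.45, 0.45, 0.545]
ft_force: [-1.6, -0.8, 1.2]
width: 0.0137
```

```bash
python3 - <<'E'
from h import *
s=read_state(); print(np.degrees(s['joint_positions']).round(1),s['torque'],s['ft_force'],s['ee_pos'])
E
```

```text
[-40.9  16.3  18.8  99.8  -5.7  64.8  58.6] [-0.06658012  0.0745264   0.00806364] [-1.62052451 -0.81642118  1.24141649] [0.53423557 0.19888049 0.13055905]
```

Request:
jog_arm --commands '[{"translation": [0,0,0],"twist": -0.08},{"translation": [0,0,0],"twist": -0.08},{"translation": [0,0,0],"twist": -0.08},{"translation": [0,0,0],"twist": -0.08},{"translation": [0,0,0],"twist": -0.08},{"translation": [0,0,0],"twist": -0.08},{"translation": [0,0,0],"twist": -0.08},{"translation": [0,0,0],"twist": -0.08},{"translation": [0,0,0],"twist": -0.08},{"translation": [0,0,0],"twist": -0.08},{"translation": [0,0,0],"twist": -0.08},{"translation": [0,0,0],"twist": -0.08}]'

```text
time: 6.4
ee_pos: [0.5339, 0.1984, 0.1305]
eef_rot: [0.692, 0.147, -0.148, -0.691]
ft_force: [-2.8, -2.5, 1.9]
width: 0.0137
```

```bash
python3 - <<'E'
from h import *
from scipy.spatial.transform import Rotation as R
s=read_state(); print(np.degrees(s['joint_positions']).round(1),s['torque'],s['ft_force'],s['ee_pos'],s['width'])
m=R.from_quat(s['eef_rot']).as_matrix(); print('yaw x',np.degrees(np.arctan2(m[1,0],m[0,0])))
c=camera('side'); save(c,'side3.png',(150,120,280,290),3.3)
E
```

```text
[-47.4  16.9  26.6 100.2  -8.2  64.9   5.7] [-0.5412522   0.59243145  0.14631091] [-2.80109293 -2.45292443  1.88243494] [0.53387309 0.19835307 0.13054374] 0.013708806101257163
yaw x 24.038803480827877
```

View pics/side3.png

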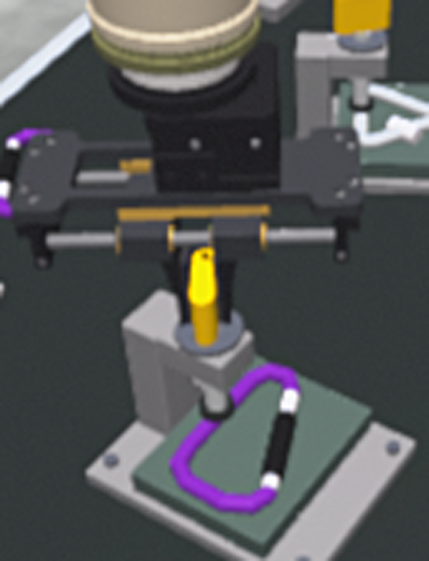

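The knob turned with the gripper by about 78°. The wrist torque of 0.146 N m matches the slip torque, so the ratchet is slipping. Now I release.

Request:
jog_arm --commands '[{"translation": [0,0,0],"twist": 0},{"translation": [0,0,0],"twist": 0},{"translation": [0,0,0],"twist": 0},{"translation": [0,0,0],"twist": 0},{"translation": [0,0,0],"twist": 0},{"translation": [0,0,0],"twist": 0},{"translation": [0,0,0],"twist": 0},{"translation": [0,0,0],"twist": 0},{"translation": [0,0,0],"twist": 0},{"translation": [0,0,0],"twist": 0}]' --grip 0

```text
time: 7.45
ee_pos: [0.5343, 0.1989, 0.1306]
eef_rot: [-0.691, -0.148, 0.148, 0.691]
ft_force: [-1.0, -0.3, -0.1]
width: 0.0834
```

Request:
jog_arm --commands '[{"translation": [0,0,10],"twist": 0},{"translation": [0,0,10],"twist": 0},{"translation": [0,0,10],"twist": 0},{"translation": [0,0,10],"twist": 0},{"translation": [0,0,10],"twist": 0},{"translation": [0,0,10],"twist": 0},{"translation": [0,0,10],"twist": 0},{"translation": [0,0,10],"twist": 0},{"translation": [0,0,10],"twist": 0},{"translation": [0,0,10],"twist": 0},{"translation": [0,0,0],"twist": 0},{"translation": [0,0,0],"twist": 0}]'

```text
time: 8.65
ee_pos: [0.5343, 0.1989, 0.2305]
eef_rot: [-0.691, -0.148, 0.148, 0.691]
ft_force: [0.2, -0.1, -0.0]
width: 0.0871
```

```bash
python3 - <<'E'
from h import *
import pickle
s=camera('side'); save(s,'side4.png',(150,60,330,290),2.5)
x0,y0,x1,y1=(190,185,235,235); k=8
im=cv2.resize(s['img'][y0:y1,x0:x1],None,fx=k,fy=k,interpolation=2)
m=cv2.inRange(cv2.cvtColor(im,cv2.COLOR_RGB2HSV),(20,140,228),(36,255,255)); m=cv2.morphologyEx(m,3,np.ones((13,13)))
cn=max(cv2.findContours(m,0,1)[0],key=cv2.contourArea)
P=np.array([onz(s,((p[0]+.5)/k-.5+x0,(p[1]+.5)/k-.5+y0),.162)[:2]*1000 for p in cn[:,0]],np.float32)
R=cv2.minAreaRect(P);b=cv2.boxPoints(R);e=max([b[1]-b[0],b[2]-b[1]],key=np.linalg.norm);print(R,np.degrees(np.arctan2(e[1],e[0])))
o=pickle.load(open('side.pkl','rb'))['img'].astype(int)
print('maillon knob diff',np.abs(s['img'].astype(int)-o)[112:134,247:272].mean())
st=read_state();print(st['ft_force'],st['joint_vel'].round(3),st['time'],st['width'])
E
```

```text
((532.3695068359375, 201.44442749023438), (15.224382400512695, 51.68303298950195), 23.95181655883789) -66.04816
maillon knob diff 33.32121212121212
[-0.92480723  0.20927172 -0.72255974] [ 0.001  0.004 -0.     0.007 -0.001 -0.001  0.001] 8.7 0.0870599735282395
```

View pics/side4.png

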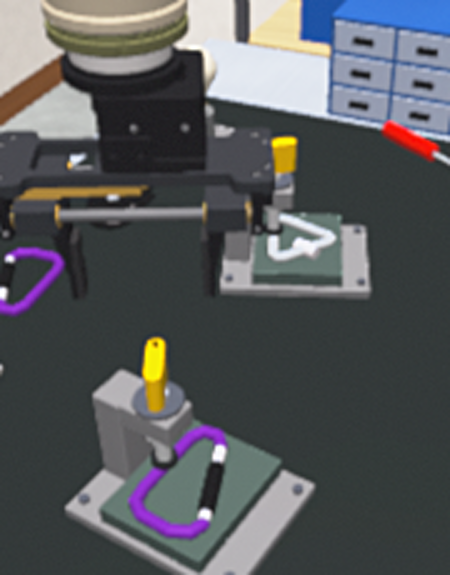

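```bash
python3 - <<'E'
from h import *
import pickle
t=camera('top'); o=pickle.load(open('top.pkl','rb'))['img'].astype(int)
print('maillon top diff',np.abs(t['img'].astype(int)-o)[138:168,340:372].mean(),'noise ref',np.abs(t['img'].astype(int)-o)[180:210,400:430].mean())
print(close_job())
E
```

```text
maillon top diff 18.69375 noise ref 12.608888888888888
the job is handed in; nothing more can be done
None
```

The purple-carabiner knob is turned home and released. I grasped it across the bar with 40 N, turned it clockwise in one grasp, opened the gripper, lifted 100 mm clear and handed the job in at about 8.8 s.

**Target knob:**
- The side view puts the bar at 12.8° before and −66.0° after, so it turned about 78° (1.36 rad). The screw needed at most 0.8 rad to reach home, so the knob should have slipped about 0.5 rad or more, against the 0.1 rad required.
- Wrist torque at the end of the turn was 0.146 N m, which matches the 0.15 N m slip torque.
- Just before hand-in the gripper was open, the wrist force was about 1 N (noise level) and the arm was at rest.

**Maillon knob:** the arm never came near it, and I saw no sign that it moved. My image checks of it were inconclusive:
- **Side view:** the difference of 33 came out high because the gripper partly hid that knob.
- **Top view:** the difference was 18.7, against 12.6 in a plain reference patch. I did not look into it; shadow or lighting from the moved arm is my guess.

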